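# Find the filled gift box by weight and put it in the dispatch tray

### The job

One of the three closed gift boxes on the table is filled, the other two are empty. Going from left to right, lift each box in turn clear of the table to feel its weight and set it back down (the right-hand one may go straight into the tray if it proves to be the filled one); then stand the filled box upright and flat in the empty compartment of the wooden tray. Leave both empty boxes standing where they were, and do not tip any box or disturb the loose soaps and the tape roll.

Things in the scene. Friction and masses are not known exactly. Their poses are not given: they have to be found in the camera images.
- box_left: closed brown wood-grained gift box, pale seam under the lid, the leftmost of three look-alikes in a row (largest y). 85 mm along its x, 60 mm along its y (the width to grip, at the start roughly along world y), 70 mm tall; origin at the centre of the underside, z up; lid fixed. Weighs 0.15 kg empty, 0.54 to 0.75 kg filled; which one is filled varies and cannot be seen. Bears a grip of 20 to 30 N
- box_middle: closed brown wood-grained gift box, pale seam under the lid, the middle one of three look-alikes in a row (between the other two). 85 mm along its x, 60 mm along its y (the width to grip, at the start roughly along world y), 70 mm tall; origin at the centre of the underside, z up; lid fixed. Weighs 0.15 kg empty, 0.54 to 0.75 kg filled; which one is filled varies and cannot be seen. Bears a grip of 20 to 30 N
- box_right: closed brown wood-grained gift box, pale seam under the lid, the rightmost of three look-alikes in a row (smallest y). 85 mm along its x, 60 mm along its y (the width to grip, at the start roughly along world y), 70 mm tall; origin at the centre of the underside, z up; lid fixed. Weighs 0.15 kg empty, 0.54 to 0.75 kg filled; which one is filled varies and cannot be seen. Bears a grip of 20 to 30 N
- tray: fixed low plywood tray in front of the boxes, 109 mm along its x, 180 mm along its y, walls 25 mm high and 4 mm thick, floor 4 mm thick; origin at the centre of its underside, z up. A cross wall makes two compartments: the wider left one (+y) holds a tape roll, the right one is empty
- compartment (a point): centre of the floor (its top face) of the tray's empty compartment, 48 mm to the tray's -y side, 4 mm above the table; axes as the tray's. Inside it is 101 mm along x, 76 mm along y: a box fits with 8 mm to spare on each side, its x along the tray's x. Walls stand 21 mm above this point
- tape: loose roll of masking tape, 82 mm across, 24 mm high, lying in the tray's other compartment; a bystander; origin at the centre of its underside
- soap_a: loose olive dahlia-shaped (74 mm across, 35 mm high) soap, a bystander; origin at the centre of its underside; stands to the left of the row of boxes
- soap_b: loose mauve fluted heart-shaped (57 x 65 mm, 37 mm high) soap, a bystander; origin at the centre of its underside; stands to the right of the tray
- soap_c: loose mauve rose-shaped (69 mm across, 34 mm high) soap, a bystander; origin at the centre of its underside; stands to the left of the tray

How it is judged:
By the outcome, as a careful person would: the job done as asked, in the order asked, and still so for the second after the job is handed in, with the robot touching nothing.
It also fails if it takes over 67 s, if anything falls off the work surface, if the arm or the gripper's body presses on something with over 40 N, if the wrist force passes 120 N, or if a joint passes its speed limit or range.

### The arm

A 7-joint arm with a two-finger parallel gripper is mounted at the origin on a cart in front of the work surface, level with it; the furniture and walls round the work are solid. World frame = base frame: x ahead of the robot, y to its left, z up, the work surface at z = 0. Lengths are in m, angles in rad, forces in N, time in s.
With the tool pointing down it reaches from about 0.4 to 0.85 m from the base axis. Payload 10.4 kg.
Tool frame: the origin (TCP) lies between the finger pads; the fingertips stand ahead of it and the grasp point (between the pads) lies 5 mm behind it (manip.tip_extent is the z of the fingertips in the tool frame, in m); z points along the fingers, y is the line along which they close (so a half turn about z gives the same grasp; the last joint's range is limited). The gripper opens to 85 mm and grips with 20 to 120 N. Pads are 22 mm wide; open, the fingers measure 114 mm over their backs; the gripper's body (76 mm by 85 mm) begins 54 mm behind the grasp point. The pads swing forward as they close: fully open they stand 13 mm farther back than shut.
Start: joints at [1.249, 0.332, -0.065, 1.46, 0.022, 1.35, -0.088], TCP at [0.184, -0.597, 0.245] pointing down, gripper open.
Joint ranges: [-2.6, 2.6], [-0.5, 2.12], [-1.47, 1.34], [0.16, 2.42], [-1.27, 4.41], [0.06, 2.06], [-2.6, 2.6]. Speed limits (rad/s): [2.22, 2.22, 2.79, 2.79, 3.14, 3.14, 3.14].

### API

Orientations are given as a unit quaternion [x, y, z, w].
In Python, from workcell import status, viewer, manip gives the robot as it stands.
- The arm moves only by the tool play_rows, never from a script. Its argument "plan" is one flat list of numbers, 7 for each row, row after row: the turn, a rotation vector about the tool's x, y, z in degrees, then the shift along the tool's x, y, z in m, then the opening, from 0 (shut) to 1 (fully open). In form: [ax, ay, az, dx, dy, dz, grip, ax, ay, az, dx, dy, dz, grip, ...]. A call has 1 to 20 rows; each row is the pose to reach, as a shift and turn from the pose commanded when the call began, along the tool's axes at that moment; what a row does not reach only later rows make up. A row lasts 1/8 s, in which the tool goes at most 62.5 mm and 10.7 degrees, less where a joint would pass 70% of its speed; a pose out of reach is approached as far as the arm can. A call with a gripper value outside its range is refused whole. The fingers move at their own pace and stop on an object; "squeeze" is the grip in N (left out, the last holds). Time passes only in rows, so rows that repeat a pose let the fingers close. It gives the time, the measured TCP pose, the force, the opening and the grip force at its end, in the units of the state.
- status.get_obs(): the state, without advancing time (a new reading comes with each control period).
- viewer.camera(name): name is "scene" or "top"; returns the picture (420x560x3 uint8, red, green, blue); there is no depth.
- viewer.camera_model(name): a dict with "fx", "fy", "cx", "cy" (pixels), "D" ([k1, k2, p1, p2, k3] as OpenCV has them; the pictures are not rectified), "R" (3x3) and "t" (3): a world point X has camera coordinates R X + t. Camera axes: x right, y down, z forward; pixel columns grow to the right and rows downward; lengths in m; the calibration is good to about 2 mm. A picture is of the moment at which its call begins. camera_model takes no time and is no camera call.
- manip.hand_in(): hands the job in; it is judged then, once.
The state is a dict: "clock": time; "joint_pos": joint angles; "joint_velocities": joint speeds; "tau": joint torques, N m; "position": TCP position; "ee_rot": TCP orientation; "ft_force": force on the tool from outside, world axes, zero at the start; "torque": the same for the moment, N m; "grip_width": opening from 0.0 (shut) to 1.0 (fully open); "grasp_force": force on a finger pad.
Only numpy, scipy, OpenCV 4.12 (cv2) and the standard library are available. Lean on these libraries where they do the work, as an engineer would, in place of code of your own. Each camera call takes 0.05 s, during which the arm holds its last target. There are 200 camera calls.

## Working session

There is one attempt and no reset: what is moved stays moved. The work goes in short steps, Python scripts to look and compute and a tool call to move; the robot and the scene stay as the last step left them, time stands still between calls to the robot, and variables do not carry over. Pictures are saved under pics/ and viewed, at most 10 in all, crops included, and the job is handed in when it is done.

Besides the shell and the picture viewer there is one more tool, called after "Call:" in YAML: its name, and indented under it one key for each argument. play_rows: Moves the arm, as the interface text tells. Its arguments: {"type":"object","properties":{"plan":{"type":"array","items":{"type":"number"}},"squeeze":{"type":"number"}},"required":["plan"]}

```bash
mkdir -p pics; ls
python3 - <<'E'
from workcell import status, viewer, manip
import cv2,numpy as np
for n in("scene","top"):
    cv2.imwrite(f"pics/{n}0.png",viewer.camera(n)[:,:,::-1]); m=viewer.camera_model(n); print(n,{k:np.round(v,4).tolist() for k,v in m.items()})
print(manip.tip_extent); print(status.get_obs())
E
```

```text
pics
scene {'fx': 517.8335, 'fy': 517.8335, 'cx': 281.0371, 'cy': 205.6518, 'D': [-0.1951, 0.0, 0.0, 0.0, 0.0], 'R': [[-0.6804, -0.7329, 0.0034], [-0.5378, 0.496, -0.6817], [0.4979, -0.4657, -0.7316]], 't': [0.5154, 0.2141, 1.1324]}
top {'fx': 379.1817, 'fy': 379.1817, 'cx': 278.9754, 'cy': 207.9409, 'D': [-0.0981, 0.0, 0.0, 0.0, 0.0], 'R': [[0.0081, -1.0, 0.0032], [-0.9989, -0.0082, -0.0463], [0.0464, -0.0029, -0.9989]], 't': [0.2069, 0.5313, 0.8523]}
0.014
{'clock': 0.1, 'joint_pos': array([ 1.24941311,  0.33282789, -0.06470982,  1.46083886,  0.02158467,
        1.34992004, -0.08847221]), 'joint_velocities': array([-1.72895910e-03, -1.11609688e-03, -5.12425217e-04, -2.52554023e-03,
        5.90242132e-05,  1.17262603e-04, -3.01338827e-03]), 'tau': array([ 1.40793927e-03, -6.26747847e+01,  4.93260717e-02, -3.92431569e+01,
        1.64114137e-02,  6.99815704e-03, -3.51139192e-05]), 'position': array([ 0.18388783, -0.59700328,  0.24459233]), 'ee_rot': array([ 9.88857694e-01,  1.48862486e-01, -1.16620801e-04, -6.39159500e-04]), 'ft_force': array([-0.07141646, -0.45618417, -0.32351118]), 'torque': array([ 0.02049779,  0.01108364, -0.00441859]), 'grasp_force': 0.0, 'grip_width': 0.9998512013532691}
```

View pics/top0.png

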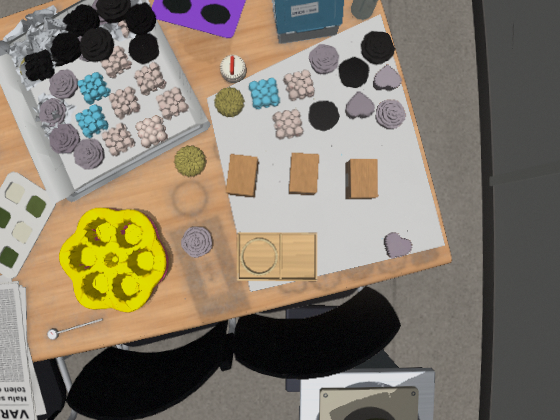

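View pics/scene0.png

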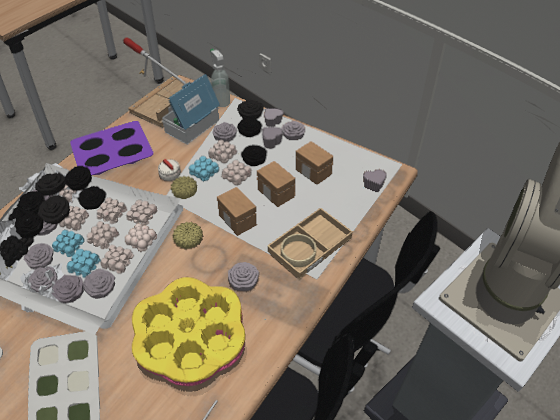

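The top view shows the boxes at about (242,175), (304,174) and (363,179), and the tray at (276,256) with its empty compartment on the right. soap_a is at (190,160), soap_c at (197,241) and soap_b at (398,244). Next I'll fit the box and tray poses.

```bash
cat > h.py <<'E'
import cv2,numpy as np
from workcell import status,viewer,manip
from scipy.optimize import minimize
M={n:viewer.camera_model(n) for n in("scene","top")}
def proj(n,X):
    m=M[n];K=np.array([[m['fx'],0,m['cx']],[0,m['fy'],m['cy']],[0,0,1.]])
    return cv2.projectPoints(np.float64(X).reshape(-1,1,3),cv2.Rodrigues(np.array(m['R']))[0],np.float64(m['t']),K,np.float64(m['D']))[0][:,0]
def back(n,uv,z):
    m=M[n];K=np.array([[m['fx'],0,m['cx']],[0,m['fy'],m['cy']],[0,0,1.]]);R=np.array(m['R']);t=np.array(m['t'])
    p=cv2.undistortPoints(np.float64(uv).reshape(-1,1,2),K,np.float64(m['D']))[:,0]
    d=np.c_[p,np.ones(len(p))]@R; c=-R.T@t
    return c+d*((z-c[2])/d[:,2])[:,None]
def corners(p,sx,sy,h):
    c,s=np.cos(p[2]),np.sin(p[2]);z0=p[3] if len(p)>3 else 0
    return np.array([[p[0]+c*a-s*b,p[1]+s*a+c*b,z0+z] for z in(0,h) for a,b in((-sx/2,-sy/2),(sx/2,-sy/2),(sx/2,sy/2),(-sx/2,sy/2))])
def mask(img,lo,hi): 
    return cv2.morphologyEx(cv2.inRange(cv2.cvtColor(img,cv2.COLOR_RGB2HSV),lo,hi),cv2.MORPH_CLOSE,np.ones((5,5)))
S=4
def fit(masks,p0,sx,sy,h,pad=14):
    # silhouette overlap, subpixel by drawing at 4x
    big={}
    for n,m in masks.items():
        q=proj(n,corners(p0,sx,sy,h));a=(q.min(0)-pad).astype(int);b=(q.max(0)+pad).astype(int)
        c=m[a[1]:b[1],a[0]:b[0]];k,l,st,_=cv2.connectedComponentsWithStats(c)
        c=np.uint8(l==1+st[1:,4].argmax())*255
        big[n]=(a,c/255.)
    def cost(p):
        e=0
        for n,(a,c) in big.items():
            q=proj(n,corners(p,sx,sy,h));H=cv2.convexHull(np.float32(q))[:,0]
            d=np.zeros((c.shape[0]*S,c.shape[1]*S),np.uint8)
            cv2.fillConvexPoly(d,np.int32(np.round(((H-a+.5)*S-.5)*16)),255,shift=4)
            e+=np.abs(cv2.resize(d,c.shape[::-1],interpolation=cv2.INTER_AREA)/255.-c).sum()/c.sum()
        return e
    p=np.array(p0,float)
    for k in(1,.4):
        sim=np.array([p]+[p+k*np.array(v) for v in((.01,0,0),(0,.01,0),(0,0,.15))])
        r=minimize(cost,p,method='Nelder-Mead',options=dict(initial_simplex=sim,xatol=1e-5,fatol=1e-6));p=r.x
    return p,r.fun
E
cat > fit.py <<'E'
from h import *
im={n:cv2.imread(f"pics/{n}0.png")[:,:,::-1] for n in M}
print('hsv',cv2.cvtColor(im['top'],cv2.COLOR_RGB2HSV)[[175,174,176,256,215],[242,304,363,300,330]].tolist(), cv2.cvtColor(im['scene'],cv2.COLOR_RGB2HSV)[[205,190,160,185],[240,268,305,265]].tolist())
msk={n:mask(im[n],(5,70,20),(18,255,190)) for n in M}
for name,uv in(("L",(242,170)),("M",(304,168)),("R",(363,173))):
    c=back("top",[uv],.07)[0];c[2]=0
    for s in({**msk},{"top":msk["top"]},{"scene":msk["scene"]}):
        p,f=fit(s,c,.085,.06,.07);print(name,list(s),np.round(p[:2],4),np.round(np.degrees(p[2]),1),round(f,3))
print('tray corners',np.round(back("top",[(237,233),(316,233),(316,279),(238,280)],.025),3).tolist())
for nm,uv,z in(("a",(190,160),.02),("b",(398,244),.02),("c",(197,241),.02)):print(nm,np.round(back("top",[uv],z),3))
a=cv2.resize(im["top"][140:290,210:410],None,fx=4,fy=4,interpolation=cv2.INTER_CUBIC);cv2.imwrite("pics/c0.png",a[:,:,::-1])
m2=cv2.resize(np.hstack([msk["top"][130:290,170:420],msk["scene"][130:290,150:400]]),None,fx=1.5,fy=1.5);cv2.imwrite("pics/m0.png",m2)
E
python3 fit.py
```

```text
hsv [[15, 125, 180], [15, 122, 174], [15, 119, 175], [17, 103, 201], [45, 2, 205]] [[14, 104, 159], [30, 6, 91], [14, 101, 71], [16, 28, 102]]
L ['scene', 'top'] [0.5993 0.2955] -8.8 0.623
L ['top'] [0.5987 0.295 ] -7.3 0.147
L ['scene'] [0.602  0.2946] -9.7 0.464
M ['scene', 'top'] [0.6055 0.1589] -4.8 0.243
M ['top'] [0.6041 0.1588] -5.0 0.082
M ['scene'] [0.6087 0.1582] -6.5 0.144
R ['scene', 'top'] [0.5956 0.0294] -0.6 0.354
R ['top'] [0.5937 0.0295] 3.4 0.147
R ['scene'] [0.5975 0.0303] -5.8 0.196
tray corners [[0.472, 0.305, 0.025], [0.473, 0.128, 0.025], [0.371, 0.127, 0.025], [0.367, 0.302, 0.025]]
a [[0.637 0.415 0.02 ]]
b [[ 0.449 -0.06   0.02 ]]
c [[0.453 0.396 0.02 ]]
```

View pics/c0.png

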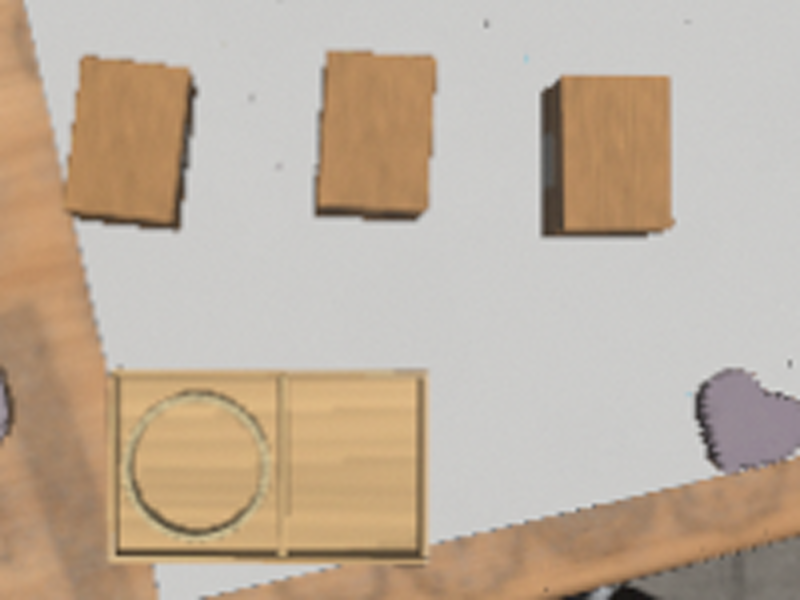

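View pics/m0.png

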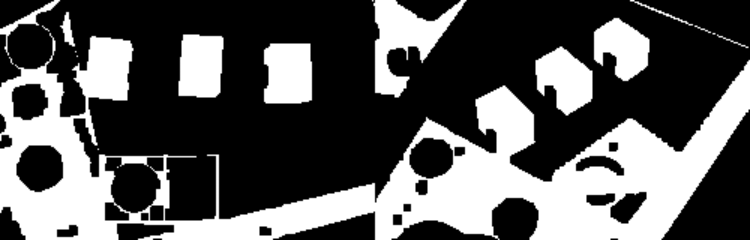

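```bash
cat > fit2.py <<'E'
from h import *
im=cv2.imread("pics/top0.png")[:,:,::-1]
c2=lambda P:np.array([210,140])+(np.float64(P)+.5)/4-.5
def rigid(P,z,sx,sy):
    # corners TL,TR,BR,BL in picture: +x+y, +x-y, -x-y, -x+y
    W=back("top",c2(P),z)[:,:2];mo=np.array([[sx,sy],[sx,-sy],[-sx,-sy],[-sx,sy]])/2
    c=W.mean(0);U,_,V=np.linalg.svd(mo.T@(W-c));R=(U@V).T
    return np.r_[c,np.degrees(np.arctan2(R[1,0],R[0,0]))],np.abs(W-c-mo@R.T).max(),c
import h
for nm,P in(("L",[(82,57),(191,68),(179,220),(70,209)]),("M",[(328,52),(436,57),(427,210),(318,205)]),("R",[(562,76),(669,76),(670,230),(563,232)])):
    p,e,c=rigid(P,.07,.085,.06);print(nm,np.round(p,4),round(e,4))
    m=cv2.inRange(cv2.cvtColor(im,cv2.COLOR_RGB2HSV),(8,70,135),(20,255,255))
    h_c=h.corners;h.corners=lambda q,sx,sy,hh:h_c(np.r_[q[:3],.07],sx,sy,0)
    q,f=fit({"top":m},[*c,np.radians(p[2])],.085,.06,.07,pad=5);h.corners=h_c
    print('  face fit',np.round([*q[:2],np.degrees(q[2])],4),round(f,3))
p,e,c=rigid([(108,372),(427,370),(427,562),(110,562)],.025,.109,.18);print("tray",np.round(p,4),round(e,4))
t=np.radians(p[2]);print("comp",p[:2]+.048*np.array([np.sin(t),-np.cos(t)]))
# check tray: overlay in scene
s=cv2.imread("pics/scene0.png")
for z in(.025,):
    cv2.polylines(s,[np.int32(proj("scene",corners([p[0],p[1],t],.109,.18,z)[4:])*16)],True,(0,0,255),1,shift=4)
for q in([.5995,.295,-7],[.604,.1585,-4],[.5955,.0295,0]):
    cv2.polylines(s,[np.int32(proj("scene",corners([q[0],q[1],np.radians(q[2])],.085,.06,.07)[4:])*16)],True,(255,0,0),1,shift=4)
cv2.imwrite("pics/o1.png",cv2.resize(s[130:280,200:400],None,fx=4,fy=4,interpolation=cv2.INTER_CUBIC))
E
python3 fit2.py
```

```text
L [ 0.5985  0.2905 -4.2552] 0.002
  face fit [ 0.5982  0.2932 -7.2789] 0.159
M [ 0.6037  0.1585 -2.9097] 0.0017
  face fit [ 0.6037  0.1593 -3.3848] 0.058
R [0.5929 0.03   0.4226] 0.0013
  face fit [0.5929 0.03   0.6553] 0.071
tray [0.4208 0.2156 0.6709] 0.0015
comp [0.42133244 0.1676013 ]
```

View pics/o1.png

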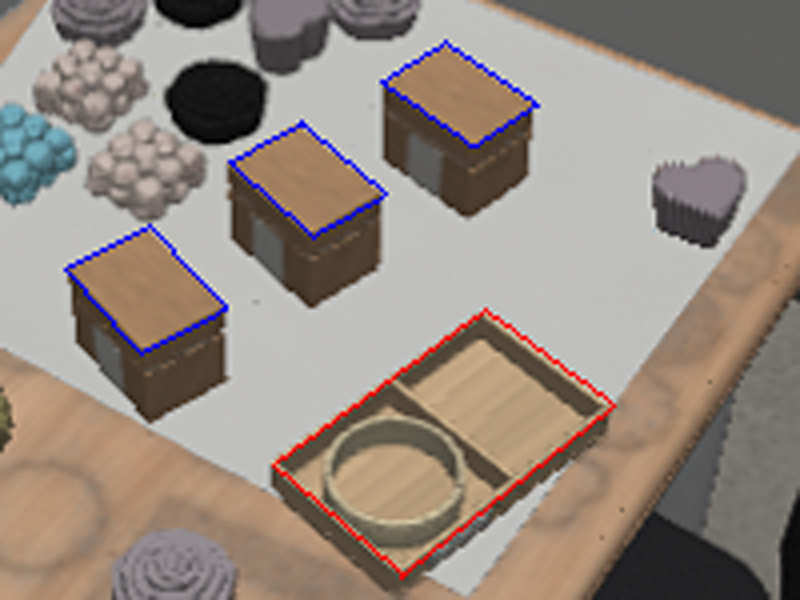

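The blue outlines on the box lids and the red one on the tray rim match the scene view closely, so I'm using these poses. Next is a helper that converts world targets into tool-frame moves.

```bash
cat > go.py <<'E'
import sys,numpy as np
from scipy.spatial.transform import Rotation as Ro
from workcell import status
def go(*T):
    o=status.get_obs();R=Ro.from_quat(o['ee_rot'])
    f=lambda v:np.round(v,4).tolist()
    print('t',round(o['clock'],2),'p',f(o['position']),'yaw',f(R.as_euler('xyz',degrees=True)),'F',f(o['ft_force']),'g',o['grasp_force'],'w',round(o['grip_width'],3),'j',np.round(o['joint_pos'],2).tolist())
    for x,y,z,yaw in T:
        D=Ro.from_euler('z',yaw,degrees=True)*Ro.from_quat([1,0,0,0])
        print((x,y,z,yaw),'turn',np.round(np.degrees((R.inv()*D).as_rotvec()),2),'shift',np.round(R.inv().apply(np.array([x,y,z])-o['position']),4))
if len(sys.argv)>1: go(*np.array(sys.argv[1:],float).reshape(-1,4))
else: go()
E
python3 go.py .5 -.2 .245 90  .599 .293 .16 174.5
```

```text
t 0.1 p [0.1839, -0.597, 0.2446] yaw [-179.9256, 0.0023, 17.122] F [-0.0714, -0.4562, -0.3235] g 0.0 w 1.0 j [1.25, 0.33, -0.06, 1.46, 0.02, 1.35, -0.09]
(np.float64(0.5), np.float64(-0.2), np.float64(0.245), np.float64(90.0)) turn [-7.000e-02 -5.000e-02 -7.288e+01] shift [ 4.190e-01 -2.863e-01 -1.000e-04]
(np.float64(0.599), np.float64(0.293), np.float64(0.16), np.float64(174.5)) turn [-2.0000e-02 -1.0000e-01 -1.5738e+02] shift [ 0.6587 -0.7282  0.0855]
```

Call:
play_rows:
  plan: [0,0,-73,0.419,-0.286,0,1,0,0,-73,0.419,-0.286,0,1,0,0,-73,0.419,-0.286,0,1,0,0,-73,0.419,-0.286,0,1,0,0,-73,0.419,-0.286,0,1,0,0,-73,0.419,-0.286,0,1,0,0,-73,0.419,-0.286,0,1,0,0,-73,0.419,-0.286,0,1,0,0,-157.4,0.6587,-0.7282,0.085,1,0,0,-157.4,0.6587,-0.7282,0.085,1,0,0,-157.4,0.6587,-0.7282,0.085,1,0,0,-157.4,0.6587,-0.7282,0.085,1,0,0,-157.4,0.6587,-0.7282,0.085,1,0,0,-157.4,0.6587,-0.7282,0.085,1,0,0,-157.4,0.6587,-0.7282,0.085,1,0,0,-157.4,0.6587,-0.7282,0.085,1,0,0,-157.4,0.6587,-0.7282,0.085,1,0,0,-157.4,0.6587,-0.7282,0.085,1,0,0,-157.4,0.6587,-0.7282,0.085,1,0,0,-157.4,0.6587,-0.7282,0.085,1]
  squeeze: 27

```text
clock: 2.6
position: [0.5999, 0.2906, 0.1608]
ee_rot: [0.049, 0.999, -0.0, 0.001]
ft_force: [-0.1, 1.2, 0.4]
grip_width: 1.003
grasp_force: 0.0
```

```bash
python3 go.py .599 .293 .16 174.5 .599 .293 .045 174.5
```

```text
t 2.6 p [0.5999, 0.2906, 0.1608] yaw [-179.9492, 0.0651, 174.3645] F [-0.099, 1.193, 0.4239] g 0.0 w 1.003 j [0.07, 0.63, -0.87, 1.41, 0.48, 1.32, 0.65]
(np.float64(0.599), np.float64(0.293), np.float64(0.16), np.float64(174.5)) turn [-0.05  0.07 -0.14] shift [0.0011 0.0023 0.0007]
(np.float64(0.599), np.float64(0.293), np.float64(0.045), np.float64(174.5)) turn [-0.05  0.07 -0.14] shift [0.0013 0.0024 0.1157]
```

Call:
play_rows:
  plan: [0,0,0,0,0,0.03,1,0,0,0,0,0,0.06,1,0,0,0,0,0,0.085,1,0,0,0,0,0,0.1,1,0,0,0,0,0,0.11,1,0,0,0,0,0,0.115,1,0,0,0,0,0,0.115,1,0,0,0,0,0,0.115,1]

```text
clock: 3.6
position: [0.5994, 0.2928, 0.046]
ee_rot: [0.048, 0.999, 0.0, 0.0]
ft_force: [0.6, -0.1, -0.8]
grip_width: 1.003
grasp_force: 0.0
```

```bash
python3 go.py .599 .293 .045 174.5; python3 -c "
from h import *
a=viewer.camera('scene');cv2.imwrite('pics/l1.png',cv2.resize(a[120:270,180:380],None,fx=4,fy=4,interpolation=cv2.INTER_CUBIC)[:,:,::-1])"
```

```text
t 3.6 p [0.5994, 0.2928, 0.046] yaw [179.9737, 0.0473, 174.519] F [0.6424, -0.0906, -0.8281] g 0.0 w 1.003 j [0.04, 0.74, -0.81, 1.5, 0.57, 1.14, 0.6]
(np.float64(0.599), np.float64(0.293), np.float64(0.045), np.float64(174.5)) turn [0.03 0.05 0.02] shift [0.0005 0.0002 0.001 ]
```

View pics/l1.png

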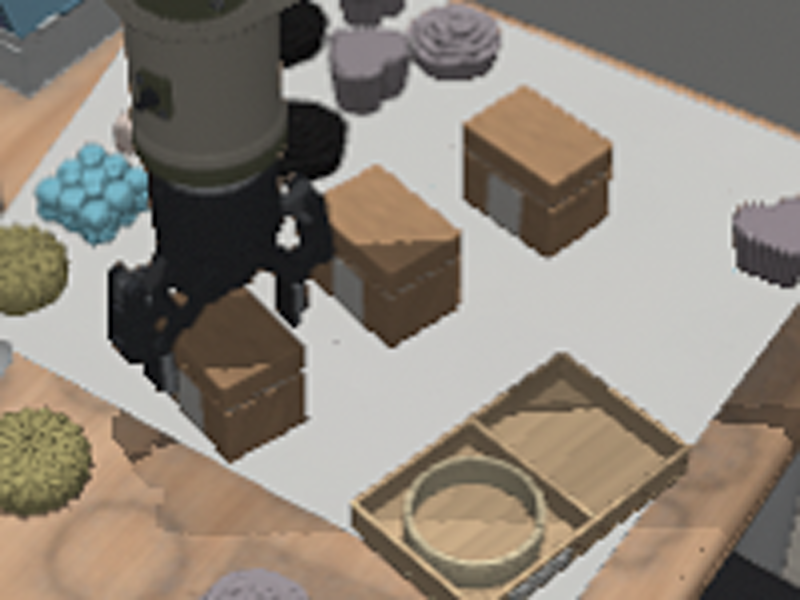

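The fingers straddle the left box at about (230,340) in the crop, with clearance on both sides. I'll close and lift.

Call:
play_rows:
  plan: [0,0,0,0,0,0,0.8,0,0,0,0,0,0,0.7,0,0,0,0,0,0,0.6,0,0,0,0,0,0,0.5,0,0,0,0,0,0,0.5,0,0,0,0,0,0,0.5,0,0,0,0,0,0,0.5,0,0,0,0,0,0,0.5]
  squeeze: 26

```text
clock: 4.65
position: [0.5994, 0.2927, 0.0457]
ee_rot: [0.048, 0.999, 0.0, 0.0]
ft_force: [-1.2, -0.1, 5.6]
grip_width: 0.7
grasp_force: 29.4
```

```bash
python3 go.py
```

```text
t 4.65 p [0.5994, 0.2927, 0.0457] yaw [179.9801, 0.0346, 174.52] F [-1.1889, -0.1343, 5.6144] g 29.39711630344391 w 0.7 j [0.04, 0.74, -0.81, 1.5, 0.57, 1.14, 0.6]
```

Call:
play_rows:
  plan: [0,0,0,0,0,-0.005,0.5,0,0,0,0,0,-0.015,0.5,0,0,0,0,0,-0.028,0.5,0,0,0,0,0,-0.04,0.5,0,0,0,0,0,-0.048,0.5,0,0,0,0,0,-0.05,0.5,0,0,0,0,0,-0.05,0.5,0,0,0,0,0,-0.05,0.5,0,0,0,0,0,-0.05,0.5,0,0,0,0,0,-0.05,0.5]
  squeeze: 24

```text
clock: 5.9
position: [0.5991, 0.2925, 0.0951]
ee_rot: [0.048, 0.999, -0.0, -0.0]
ft_force: [0.1, -0.8, -2.0]
grip_width: 0.697
grasp_force: 28.8
```

```bash
python3 go.py
```

```text
t 5.9 p [0.5991, 0.2925, 0.0951] yaw [-179.9894, -0.0118, 174.5232] F [0.1055, -0.7832, -1.9918] g 28.840500712394714 w 0.697 j [0.06, 0.69, -0.84, 1.47, 0.53, 1.22, 0.62]
```

−2.0 N on the lift means the left box is empty (about 1.5 N, where a filled one would be at least 5.3 N). Setting it back down.

Call:
play_rows:
  plan: [0,0,0,0,0,0.008,0.5,0,0,0,0,0,0.02,0.5,0,0,0,0,0,0.032,0.5,0,0,0,0,0,0.041,0.5,0,0,0,0,0,0.046,0.5,0,0,0,0,0,0.0485,0.5,0,0,0,0,0,0.0495,0.5,0,0,0,0,0,0.0495,0.5,0,0,0,0,0,0.0495,0.5,0,0,0,0,0,0.0495,0.75,0,0,0,0,0,0.0495,0.85,0,0,0,0,0,0.0495,1,0,0,0,0,0,0.0495,1,0,0,0,0,0,0.0495,1,0,0,0,0,0,0.0495,1]

```text
clock: 7.78
position: [0.5992, 0.2925, 0.0458]
ee_rot: [0.048, 0.999, -0.0, 0.0]
ft_force: [-0.1, -0.7, 0.1]
grip_width: 0.998
grasp_force: 0.0
```

```bash
python3 go.py .599 .293 .16 174.5 .604 .159 .16 177 .604 .159 .045 177
```

```text
t 7.78 p [0.5992, 0.2925, 0.0458] yaw [-179.9971, 0.0034, 174.5232] F [-0.0502, -0.6866, 0.0539] g 0.0 w 0.998 j [0.04, 0.74, -0.81, 1.5, 0.57, 1.14, 0.6]
(np.float64(0.599), np.float64(0.293), np.float64(0.16), np.float64(174.5)) turn [-0.    0.    0.02] shift [ 0.0002  0.0005 -0.1142]
(np.float64(0.604), np.float64(0.159), np.float64(0.16), np.float64(177.0)) turn [-0.    0.   -2.48] shift [-0.0176 -0.1325 -0.1142]
(np.float64(0.604), np.float64(0.159), np.float64(0.045), np.float64(177.0)) turn [-0.    0.   -2.48] shift [-0.0176 -0.1325  0.0008]
```

Call:
play_rows:
  plan: [0,0,0,0,0,-0.02,1,0,0,0,0,0,-0.05,1,0,0,0,0,0,-0.085,1,0,0,0,0,0,-0.1,1,0,0,-0.6,-0.004,-0.033,-0.1,1,0,0,-1.5,-0.01,-0.08,-0.1,1,0,0,-2.5,-0.016,-0.12,-0.1,1,0,0,-2.5,-0.0176,-0.1325,-0.1,1,0,0,-2.5,-0.0176,-0.1325,-0.1,1,0,0,-2.5,-0.0176,-0.1325,-0.1,1,0,0,-2.5,-0.0176,-0.1325,-0.08,1,0,0,-2.5,-0.0176,-0.1325,-0.05,1,0,0,-2.5,-0.0176,-0.1325,-0.025,1,0,0,-2.5,-0.0176,-0.1325,-0.01,1,0,0,-2.5,-0.0176,-0.1325,-0.002,1,0,0,-2.5,-0.0176,-0.1325,0.0,1,0,0,-2.5,-0.0176,-0.1325,0.0,1,0,0,-2.5,-0.0176,-0.1325,0.0,1]

```text
clock: 10.02
position: [0.6044, 0.159, 0.0465]
ee_rot: [0.026, 1.0, 0.0, 0.001]
ft_force: [0.0, -0.6, -0.4]
grip_width: 1.003
grasp_force: 0.0
```

Call:
play_rows:
  plan: [0,0,0,0,0,0,0.8,0,0,0,0,0,0,0.7,0,0,0,0,0,0,0.6,0,0,0,0,0,0,0.5,0,0,0,0,0,0,0.5,0,0,0,0,0,0,0.5,0,0,0,0,0,0,0.5,0,0,0,0,0,0,0.5]
  squeeze: 25

```text
clock: 11.02
position: [0.6042, 0.1591, 0.0463]
ee_rot: [0.026, 1.0, 0.0, 0.0]
ft_force: [-2.0, -0.2, 5.0]
grip_width: 0.701
grasp_force: 28.6
```

```bash
python3 go.py
```

```text
t 11.03 p [0.6042, 0.1591, 0.0463] yaw [179.9893, 0.0323, 177.0223] F [-1.9636, -0.2256, 4.9683] g 28.586558997631073 w 0.701 j [0.28, 0.67, -0.83, 1.62, 0.54, 1.09, 0.83]
```

Call:
play_rows:
  plan: [0,0,0,0,0,-0.005,0.5,0,0,0,0,0,-0.015,0.5,0,0,0,0,0,-0.028,0.5,0,0,0,0,0,-0.04,0.5,0,0,0,0,0,-0.048,0.5,0,0,0,0,0,-0.05,0.5,0,0,0,0,0,-0.05,0.5,0,0,0,0,0,-0.05,0.5,0,0,0,0,0,-0.05,0.5,0,0,0,0,0,-0.05,0.5]

```text
clock: 12.28
position: [0.6039, 0.159, 0.0956]
ee_rot: [0.026, 1.0, -0.0, -0.0]
ft_force: [0.0, -0.6, -5.8]
grip_width: 0.695
grasp_force: 28.9
```

```bash
python3 go.py
```

```text
t 12.28 p [0.6039, 0.159, 0.0956] yaw [-179.9984, -0.0126, 177.0225] F [0.0287, -0.5921, -5.7809] g 28.893091678619385 w 0.695 j [0.31, 0.61, -0.86, 1.59, 0.49, 1.17, 0.86]
```

−5.8 N means the middle box is filled. I'll set it back down as asked and still lift the right one.

Call:
play_rows:
  plan: [0,0,0,0,0,0.008,0.5,0,0,0,0,0,0.02,0.5,0,0,0,0,0,0.032,0.5,0,0,0,0,0,0.041,0.5,0,0,0,0,0,0.046,0.5,0,0,0,0,0,0.0485,0.5,0,0,0,0,0,0.0495,0.5,0,0,0,0,0,0.0495,0.5,0,0,0,0,0,0.0495,0.5,0,0,0,0,0,0.0495,0.75,0,0,0,0,0,0.0495,0.85,0,0,0,0,0,0.0495,1,0,0,0,0,0,0.0495,1,0,0,0,0,0,0.0495,1,0,0,0,0,0,0.0495,1]

```text
clock: 14.15
position: [0.604, 0.159, 0.0463]
ee_rot: [0.026, 1.0, -0.0, 0.0]
ft_force: [-0.5, -0.5, -0.7]
grip_width: 1.0
grasp_force: 0.0
```

```bash
python3 go.py .594 .03 .045 180.5
```

```text
t 14.15 p [0.604, 0.159, 0.0463] yaw [-179.9965, 0.0035, 177.0254] F [-0.5294, -0.5334, -0.7306] g 0.0 w 1.0 j [0.29, 0.67, -0.83, 1.62, 0.54, 1.09, 0.83]
(np.float64(0.594), np.float64(0.03), np.float64(0.045), np.float64(180.5)) turn [-0.    0.   -3.47] shift [ 0.0033 -0.1293  0.0013]
```

Call:
play_rows:
  plan: [0,0,0,0,0,-0.02,1,0,0,0,0,0,-0.05,1,0,0,0,0,0,-0.085,1,0,0,0,0,0,-0.1,1,0,0,-0.8,0.001,-0.033,-0.1,1,0,0,-2,0.002,-0.08,-0.1,1,0,0,-3.5,0.003,-0.12,-0.1,1,0,0,-3.5,0.0033,-0.1293,-0.1,1,0,0,-3.5,0.0033,-0.1293,-0.1,1,0,0,-3.5,0.0033,-0.1293,-0.1,1,0,0,-3.5,0.0033,-0.1293,-0.08,1,0,0,-3.5,0.0033,-0.1293,-0.05,1,0,0,-3.5,0.0033,-0.1293,-0.025,1,0,0,-3.5,0.0033,-0.1293,-0.01,1,0,0,-3.5,0.0033,-0.1293,-0.002,1,0,0,-3.5,0.0033,-0.1293,0.0,1,0,0,-3.5,0.0033,-0.1293,0.0,1,0,0,-3.5,0.0033,-0.1293,0.0,1]

```text
clock: 16.4
position: [0.5944, 0.03, 0.047]
ee_rot: [-0.004, 1.0, -0.0, 0.001]
ft_force: [0.1, -0.6, -0.3]
grip_width: 0.998
grasp_force: 0.0
```

Call:
play_rows:
  plan: [0,0,0,0,0,0,0.8,0,0,0,0,0,0,0.7,0,0,0,0,0,0,0.6,0,0,0,0,0,0,0.5,0,0,0,0,0,0,0.5,0,0,0,0,0,0,0.5,0,0,0,0,0,0,0.5,0,0,0,0,0,0,0.5]

```text
clock: 17.4
position: [0.5942, 0.0299, 0.0467]
ee_rot: [-0.004, 1.0, -0.0, 0.0]
ft_force: [-2.0, -1.4, 5.8]
grip_width: 0.698
grasp_force: 28.5
```

Call:
play_rows:
  plan: [0,0,0,0,0,-0.005,0.5,0,0,0,0,0,-0.015,0.5,0,0,0,0,0,-0.028,0.5,0,0,0,0,0,-0.04,0.5,0,0,0,0,0,-0.048,0.5,0,0,0,0,0,-0.05,0.5,0,0,0,0,0,-0.05,0.5,0,0,0,0,0,-0.05,0.5,0,0,0,0,0,-0.05,0.5,0,0,0,0,0,-0.05,0.5]

```text
clock: 18.65
position: [0.5939, 0.03, 0.0961]
ee_rot: [-0.005, 1.0, -0.0, -0.0]
ft_force: [0.6, 0.0, -1.1]
grip_width: 0.7
grasp_force: 27.9
```

```bash
python3 go.py
```

```text
t 18.65 p [0.5939, 0.03, 0.0961] yaw [-179.9994, -0.0128, -179.4757] F [0.5941, 0.0077, -1.0969] g 27.855573892593384 w 0.7 j [0.55, 0.55, -0.88, 1.67, 0.46, 1.14, 1.13]
```

The right box is empty (−1.1 N). I'll set it down and go back to the middle box.

Call:
play_rows:
  plan: [0,0,0,0,0,0.008,0.5,0,0,0,0,0,0.02,0.5,0,0,0,0,0,0.032,0.5,0,0,0,0,0,0.041,0.5,0,0,0,0,0,0.046,0.5,0,0,0,0,0,0.0485,0.5,0,0,0,0,0,0.0495,0.5,0,0,0,0,0,0.0495,0.5,0,0,0,0,0,0.0495,0.5,0,0,0,0,0,0.0495,0.75,0,0,0,0,0,0.0495,0.85,0,0,0,0,0,0.0495,1,0,0,0,0,0,0.0495,1,0,0,0,0,0,0.0495,1,0,0,0,0,0,0.0495,1]

```text
clock: 20.52
position: [0.594, 0.03, 0.0468]
ee_rot: [-0.005, 1.0, -0.0, 0.0]
ft_force: [0.3, -0.3, 0.7]
grip_width: 0.998
grasp_force: 0.0
```

```bash
python3 go.py .604 .159 .047 177
```

```text
t 20.52 p [0.594, 0.03, 0.0468] yaw [-179.9972, 0.0013, -179.4777] F [0.326, -0.3483, 0.726] g 0.0 w 0.998 j [0.52, 0.61, -0.84, 1.71, 0.51, 1.06, 1.1]
(np.float64(0.604), np.float64(0.159), np.float64(0.047), np.float64(177.0)) turn [-0.    0.    3.52] shift [-0.0112  0.1289 -0.0002]
```

Call:
play_rows:
  plan: [0,0,0,0,0,-0.02,1,0,0,0,0,0,-0.05,1,0,0,0,0,0,-0.085,1,0,0,0,0,0,-0.1,1,0,0,0.8,-0.003,0.033,-0.1,1,0,0,2,-0.007,0.08,-0.1,1,0,0,3.5,-0.01,0.12,-0.1,1,0,0,3.5,-0.0112,0.129,-0.1,1,0,0,3.5,-0.0112,0.129,-0.1,1,0,0,3.5,-0.0112,0.129,-0.1,1,0,0,3.5,-0.0112,0.129,-0.08,1,0,0,3.5,-0.0112,0.129,-0.05,1,0,0,3.5,-0.0112,0.129,-0.025,1,0,0,3.5,-0.0112,0.129,-0.01,1,0,0,3.5,-0.0112,0.129,-0.002,1,0,0,3.5,-0.0112,0.129,0.0,1,0,0,3.5,-0.0112,0.129,0.0,1,0,0,3.5,-0.0112,0.129,0.0,1]

```text
clock: 22.78
position: [0.6045, 0.1592, 0.0475]
ee_rot: [0.026, 1.0, 0.0, 0.001]
ft_force: [-0.5, -0.4, 0.2]
grip_width: 1.003
grasp_force: 0.0
```

Call:
play_rows:
  plan: [0,0,0,0,0,0,0.8,0,0,0,0,0,0,0.7,0,0,0,0,0,0,0.6,0,0,0,0,0,0,0.5,0,0,0,0,0,0,0.5,0,0,0,0,0,0,0.5,0,0,0,0,0,0,0.5,0,0,0,0,0,0,0.5]

```text
clock: 23.78
position: [0.6042, 0.1589, 0.0472]
ee_rot: [0.026, 1.0, -0.0, 0.0]
ft_force: [-1.4, -2.2, 5.6]
grip_width: 0.701
grasp_force: 28.5
```

Call:
play_rows:
  plan: [0,0,0,0,0,-0.005,0.5,0,0,0,0,0,-0.015,0.5,0,0,0,0,0,-0.03,0.5,0,0,0,0,0,-0.048,0.5,0,0,0,0,0,-0.065,0.5,0,0,0,0,0,-0.076,0.5,0,0,0,0,0,-0.08,0.5,0,0,0,0,0,-0.08,0.5,0,0,0,0,0,-0.08,0.5,0,0,0,0,0,-0.08,0.5]

```text
clock: 25.02
position: [0.6038, 0.159, 0.1262]
ee_rot: [0.026, 1.0, -0.0, -0.0]
ft_force: [-0.0, 0.2, -5.7]
grip_width: 0.699
grasp_force: 28.9
```

```bash
python3 go.py .4215 .1675 .127 180.5
```

```text
t 25.02 p [0.6038, 0.159, 0.1262] yaw [-179.9857, -0.049, 177.0271] F [-0.0313, 0.1742, -5.732] g 28.904188871383667 w 0.699 j [0.32, 0.58, -0.88, 1.57, 0.47, 1.22, 0.87]
(np.float64(0.4215), np.float64(0.1675), np.float64(0.127), np.float64(180.5)) turn [-0.01 -0.05 -3.47] shift [ 0.1825 -0.001  -0.0006]
```

Call:
play_rows:
  plan: [0,0,0,0.008,0,0,0.5,0,0,-0.5,0.025,0,0,0.5,0,0,-1,0.05,0,0,0.5,0,0,-1.5,0.08,0,0,0.5,0,0,-2,0.11,-0.001,0,0.5,0,0,-2.5,0.138,-0.001,0,0.5,0,0,-3,0.16,-0.001,0,0.5,0,0,-3.5,0.175,-0.001,0,0.5,0,0,-3.5,0.181,-0.001,0,0.5,0,0,-3.5,0.1825,-0.001,0,0.5,0,0,-3.5,0.1825,-0.001,0.01,0.5,0,0,-3.5,0.1825,-0.001,0.025,0.5,0,0,-3.5,0.1825,-0.001,0.035,0.5,0,0,-3.5,0.1825,-0.001,0.04,0.5,0,0,-3.5,0.1825,-0.001,0.04,0.5,0,0,-3.5,0.1825,-0.001,0.04,0.5]

```text
clock: 27.02
position: [0.422, 0.1677, 0.0871]
ee_rot: [-0.005, 1.0, 0.0, 0.0]
ft_force: [-1.0, -0.7, -6.7]
grip_width: 0.699
grasp_force: 29.0
```

```bash
python3 go.py .4215 .1675 .052 180.5; python3 -c "
from h import *
a=[viewer.camera(n) for n in('scene','top')]
b=np.hstack([a[0][160:300,240:380],a[1][190:330,220:360]])
cv2.imwrite('pics/p1.png',cv2.resize(b,(800,400),interpolation=cv2.INTER_CUBIC)[:,:,::-1])"
```

```text
t 27.02 p [0.422, 0.1677, 0.0871] yaw [179.994, 0.0313, -179.4727] F [-0.9578, -0.6579, -6.6536] g 28.96186351776123 w 0.699 j [0.5, 0.27, -1.06, 2.03, 0.29, 0.99, 0.88]
(np.float64(0.4215), np.float64(0.1675), np.float64(0.052), np.float64(180.5)) turn [0.01 0.03 0.03] shift [ 0.0005 -0.0002  0.0351]
```

View pics/p1.png

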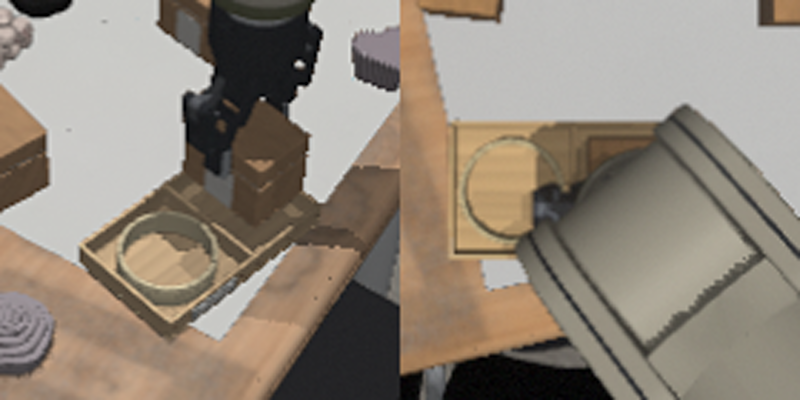

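The box hangs over the empty compartment at about (265,190) in the left crop, clear of the walls. Lowering it now.

Call:
play_rows:
  plan: [0,0,0,0.0005,0,0.006,0.5,0,0,0,0.0005,0,0.013,0.5,0,0,0,0.0005,0,0.02,0.5,0,0,0,0.0005,0,0.026,0.5,0,0,0,0.0005,0,0.031,0.5,0,0,0,0.0005,0,0.033,0.5,0,0,0,0.0005,0,0.034,0.5,0,0,0,0.0005,0,0.034,0.5,0,0,0,0.0005,0,0.034,0.5]

```text
clock: 28.25
position: [0.4213, 0.1676, 0.0529]
ee_rot: [-0.005, 1.0, -0.0, 0.0]
ft_force: [-0.1, -0.1, -6.3]
grip_width: 0.698
grasp_force: 29.0
```

```bash
python3 go.py; python3 -c "
from h import *
a=viewer.camera('scene')
cv2.imwrite('pics/p2.png',cv2.resize(a[170:290,240:380],(800,686),interpolation=cv2.INTER_CUBIC)[:600,:,::-1])"
```

```text
t 28.25 p [0.4213, 0.1676, 0.0529] yaw [-179.9946, 0.0186, -179.4812] F [-0.1019, -0.0918, -6.2559] g 29.047419726848602 w 0.698 j [0.45, 0.34, -1.01, 2.06, 0.36, 0.93, 0.82]
```

View pics/p2.png

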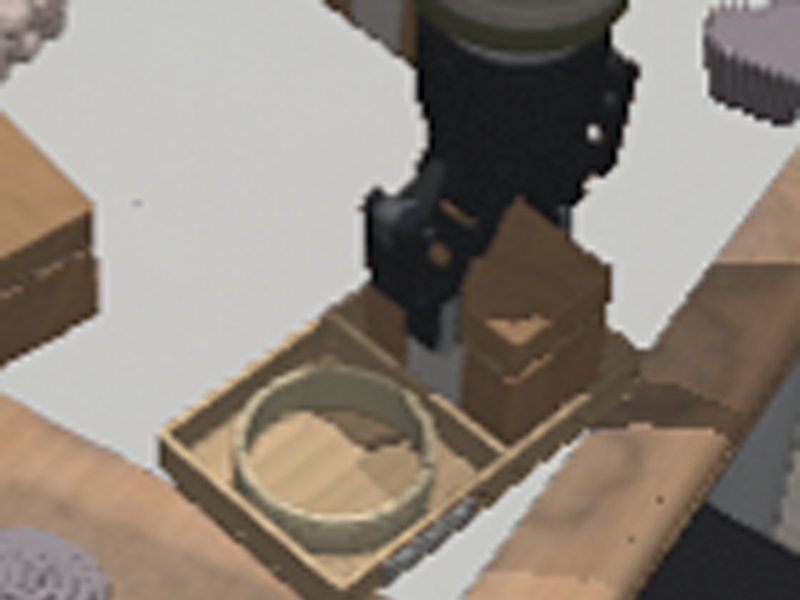

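The box (535,340) is inside the compartment walls with no contact yet, since the force is still the box's weight. I'll lower it the last 2 mm and watch the force.

Call:
play_rows:
  plan: [0,0,0,0,0,0.0008,0.5,0,0,0,0,0,0.0014,0.5,0,0,0,0,0,0.0018,0.5,0,0,0,0,0,0.0018,0.5,0,0,0,0,0,0.0018,0.5]

```text
clock: 28.92
position: [0.4212, 0.1675, 0.0511]
ee_rot: [-0.005, 1.0, -0.0, 0.0]
ft_force: [-4.4, -1.7, 2.8]
grip_width: 0.7
grasp_force: 29.8
```

The box is on the floor of the tray, so I'll release it and retreat straight up.

Call:
play_rows:
  plan: [0,0,0,0,0,0,0.75,0,0,0,0,0,0,0.85,0,0,0,0,0,0,0.95,0,0,0,0,0,0,0.95,0,0,0,0,0,0,0.95,0,0,0,0,0,-0.01,0.95,0,0,0,0,0,-0.03,0.95,0,0,0,0,0,-0.06,0.95,0,0,0,0,0,-0.1,0.95,0,0,0,0,0,-0.14,0.95,0,0,0,0,0,-0.16,0.95,0,0,0,0.05,-0.05,-0.16,0.95,0,0,0,0.05,-0.1,-0.16,0.95,0,0,0,0.05,-0.16,-0.16,0.95,0,0,0,0.05,-0.22,-0.16,0.95,0,0,0,0.05,-0.28,-0.16,0.95,0,0,0,0.05,-0.3,-0.16,0.95,0,0,0,0.05,-0.3,-0.16,0.95,0,0,0,0.05,-0.3,-0.16,0.95]

```text
clock: 31.3
position: [0.3743, -0.1313, 0.2112]
ee_rot: [-0.006, 1.0, -0.0, 0.0]
ft_force: [0.4, 0.0, 0.3]
grip_width: 0.945
grasp_force: 0.0
```

```bash
python3 go.py; python3 -c "
from h import *
a=[viewer.camera(n) for n in('scene','top')]
b=np.hstack([a[0][130:290,190:390],a[1][135:295,200:400]])
cv2.imwrite('pics/f1.png',cv2.resize(b,(800,320),interpolation=cv2.INTER_CUBIC)[:,:,::-1])"
```

```text
t 31.3 p [0.3743, -0.1313, 0.2112] yaw [-179.9973, 0.016, -179.3583] F [0.4321, 0.0348, 0.2661] g 0.0 w 0.945 j [0.94, -0.15, -0.65, 2.03, -0.09, 1.23, 1.91]
```

View pics/f1.png

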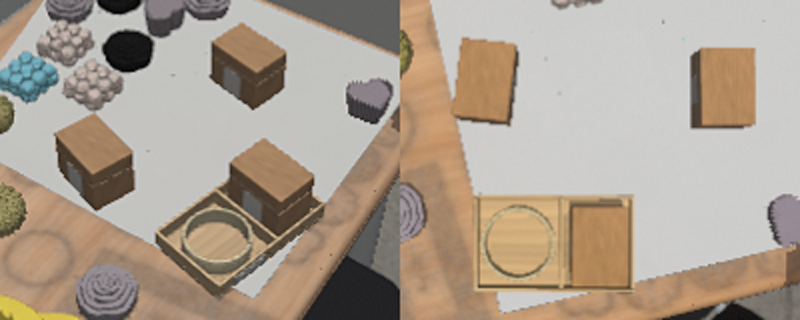

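The boxes at (95,160) and (248,65) stand where they were, and the filled box is in the compartment at (272,185). I'll check numerically that it sits flat, then hand in.

Run:
```python
from h import *
s=viewer.camera('scene')[:,:,::-1].copy();t=viewer.camera('top')[:,:,::-1].copy()
for im,n in((s,'scene'),(t,'top')):
    cv2.polylines(im,[np.int32(proj(n,corners([.4213,.1675,np.radians(.5),.004],.085,.06,.07)[4:])*16)],True,(255,0,0),1,shift=4)
b=np.hstack([s[190:260,290:360],t[230:300,260:330]])
cv2.imwrite('pics/f2.png',cv2.resize(b,(800,400),interpolation=cv2.INTER_CUBIC))
```

```text
(no output)
```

View pics/f2.png

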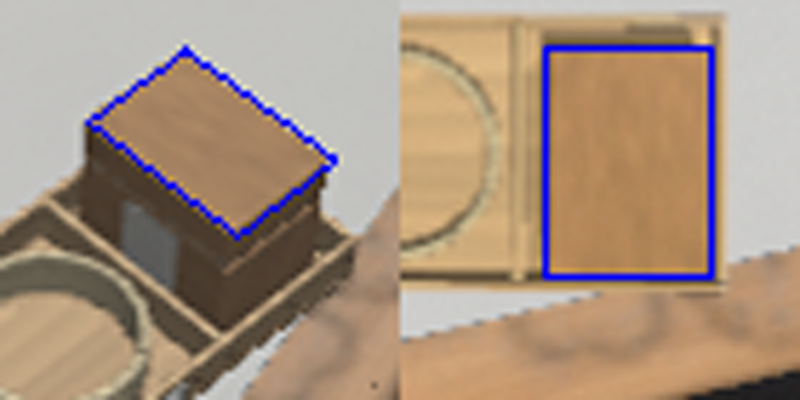

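The predicted lid outline, for a box flat on the compartment floor, matches both views.

```bash
python3 -c "
from workcell import manip;print(manip.hand_in())"
```

```text
the job is handed in; nothing more can be done
None
```

The middle box was the filled one: it now stands upright and flat in the tray's empty compartment, both empty boxes are back where they were, and the job was handed in at about 31 s of the 67 s limit.

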